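Hook open the gate of a sample-plate bay

TASK

The low gate of the sample-plate bay is shut and held by its drop bar. Lift the bar clear of its catch by the upright post, swing the gate all the way out to the hold-open arm, and ease it against the rubber buffer there until the bar's pin falls home in the notch and the gate stays hooked open. Be gentle: do not drag the bar against the shut catch, do not ram the buffer, and leave the things standing around alone; let go at the end.

Things in the scene. Friction and masses are not known exactly. Their poses are not given: they have to be found in the camera images.
- bay: Blue-grey open-topped box for sample plates, 205 deep x 245 wide x 115 mm tall, fixed to the bench. Origin on the bench straight below the gate's hinge axis; x points into the bay (away from its mouth), y to the left seen from the mouth, z up. The shut gate runs from the origin along -y.
- hinge (a point): Point on the gate's upright hinge axis, 115 mm above the bench (the height of the bar's centreline).
- gate (a joint): Gate angle, rad: 0 shut, grows as the gate swings outward (clockwise seen from above), up to 2.15. At pi/2 the gate points along the bay's -x. Light friction, it stays where left. The gate is 187 mm wide, 12 mm thick, from 20 to 135 mm above the bench, 0.7 kg or so.
- bar (a joint): Drop bar angle, rad: 0 level (resting on its stop), grows as the free end is lifted, up to 0.5; it falls back by its own weight (about 0.28 kg). The steel bar lies along the gate's outer face, its centreline 14 mm out from the gate's mid-plane and 115 mm above the bench. Its pivot is 50 mm from the hinge axis and its pin's end 228 mm from it.
- lift_post (a point): Point to grip on the bar's lift post: a plain upright round post, 14 mm across, standing on the bar 155 mm from the hinge axis; this point is 178 mm above the bench with the bar down, the post's top 17 mm higher. It leans towards the hinge as the bar is lifted. Polished and slippery: between loosely opened fingers it slides up and down by itself while it is pulled sideways.
- keeper: The catch that holds the gate shut, on the bay's right front post; same origin and axes as the bay. A steel lip 5 mm thick stands in front of the pin, 1 to 2 mm from it, its top 9 mm above the level pin's centreline: the pin must rise about 14 mm (bar angle 0.09) to pass, better 25 mm.
- holdarm: Flat aluminium arm fixed on the bench, carrying the hold-open catch on two posts, 83 mm up. Origin on the bench below the hinge axis; the arm runs out along its own -x; the opening gate's pin arrives moving along its +y. Hooked, the gate is at about pi/2 minus the arm's yaw relative to the bay, give or take 0.28 rad. Pulling the pin up its ramp takes about 4 to 8 N at the post.
- slot (a point): Middle of the curved slot, centred on the hinge axis, in which the catch piece is clamped: 212 mm out on the arm, 14 mm to its +y side, at the level pin's height. The notch may lie up to 59 mm (0.28 rad) either way round the hinge axis from here (not measured: find it by feel). The clamp holds fast.
- pin: Round pin 10 mm thick, the bar's free end, 187 to 228 mm from the hinge axis. Origin on its centreline, 210 mm out. At the hold-open catch it meets in turn: a lead-in 16 mm long, a flat 96 mm long 4 mm up, a ramp 27 mm long to 14 mm up, a 4 mm lip, a notch 12 mm wide where it drops fully down, and a tall rubber buffer springy at 2.5 N per mm over 10 mm. Above about 12 N it gets damaged.
- reservoir: Bystander: amber bottle 72 mm across, 150 mm tall, origin under its centre.
- beaker: Bystander: glass beaker 68 mm across, 85 mm tall, origin under its centre.
- vial_carton: Bystander: cardboard box 80 x 55 x 45 mm, origin under its centre.

How it is judged:
By the outcome, as a careful person would: the job done as asked, in the order asked, and still so for the second after the job is handed in, with the robot touching nothing.
It also fails if it takes over 72 s, if anything falls off the work surface, if the arm or the gripper's body presses on something with over 40 N, if the wrist force passes 120 N, or if a joint passes its speed limit or range.

ROBOT

A 6-joint arm with a two-finger parallel gripper is mounted at the origin on the work surface. World frame = base frame: x ahead of the robot, y to its left, z up, the work surface at z = 0. Lengths are in m, angles in rad, forces in N, time in s.
With the tool pointing down it reaches from about 0.325 to 0.9 m from the base axis. Payload 3.5 kg.
Tool frame: the origin (TCP) lies on the centre line of the jaws, within the pads' length; the fingertips stand 11 mm ahead of it and the grasp point (between the pads) lies 8 mm behind it (bot.finger_overhang is the distance from the TCP to the fingertips, in m); z points along the fingers, y is the line along which they close (so a half turn about z gives the same grasp; the last joint's range is limited). The gripper opens to 85 mm and grips with 20 to 120 N. Pads are 22 mm wide; open, the fingers measure 114 mm over their backs; the gripper's body (76 mm by 85 mm) begins 54 mm behind the grasp point. The pads swing forward as they close: fully open they stand 13 mm farther back than shut.
Start: joints at [1.015, 0.276, -0.026, 1.268, 0, 1.467], TCP at [0.273, 0.562, 0.21] pointing down, gripper open.
Joint ranges: [-3.12, 3.12], [-0.85, 1.88], [-1.08, 1.24], [-1.95, 2.15], [-1.57, 1.53], [-3.14, 3.14]. Speed limits (rad/s): [2.57, 2.57, 3.14, 3.14, 3.14, 3.14].

INTERFACE

Orientations are given as [roll, pitch, yaw] about the fixed x, y, z axes, in that order (R = Rz(yaw) Ry(pitch) Rx(roll)).
In Python, from cell import status, imaging, bot gives the robot as it stands. The module is installed in compiled form; this text tells all that it offers.
- The arm moves only by the shell command python3 -m pendant 'ROWS' [FORCE]. ROWS is JSON, a list of rows, each a list of 3 entries, a list of its own where there are three numbers: the shift along the tool's x, y, z in m, then the turn, a rotation vector about the tool's x, y, z in degrees, then the gripper's target within -1 to 1 (shut at 1, half-way at 0, fully open at -1). A call has 1 to 10 rows; each row shifts and turns the commanded pose from where the row before left it, along the tool's axes as they then stand; what a row does not reach is not made up. A row lasts 1/8 s, in which the tool goes at most 62.5 mm and 10.7 degrees, less where a joint would pass 70% of its speed; a pose out of reach is approached as far as the arm can. A call with a gripper value outside its range is refused whole. The fingers move at their own pace and stop on an object; FORCE is the grip in N (left out, the last holds). Time passes only in rows, so rows that do not move let the fingers close. It gives the time, the measured TCP pose, the force and the opening at its end, in the units of the state.
- status.get_obs(): the state, without advancing time (a new reading comes with each control period).
- imaging.read_camera(name): name is "scene" or "top"; returns a dict with "img" (480x640x3 uint8, red, green, blue), "intrinsics" (3x3 intrinsics, pixels), "distortion" ([k1, k2, p1, p2, k3] as OpenCV has them; the pictures are not rectified), "world_from_camera" (4x4, takes a point from camera to world coordinates). Camera axes: x right, y down, z forward; pixel columns grow to the right and rows downward; lengths in m; the calibration is good to about 2 mm. A picture is of the moment at which its call begins. There is no depth.
- bot.close_job(): hands the job in, once; it reports no verdict.
The state is a dict: "t": time; "joint_pos": joint angles; "joint_velocities": joint speeds; "tau": joint torques, N m; "eef_pos": TCP position; "orientation": TCP orientation; "force": force on the tool from outside, world axes, zero at the start; "wrist_torque": the same for the moment, N m; "gripper_width": opening from 0.0 (shut) to 1.0 (fully open).
Only numpy, scipy, OpenCV 4.12 (cv2) and the standard library are available. Lean on these libraries where they do the work, as an engineer would, in place of code of your own. Each camera call takes 0.05 s, during which the arm holds its last target. There are 200 camera calls.

## Working session

There is one attempt and no reset: what is moved stays moved. The work goes in short steps, Python scripts to look and compute and a shell command to move; the robot and the scene stay as the last step left them, time stands still between calls to the robot, and variables do not carry over. Pictures are saved under pics/ and viewed, on a budget of 10 in all, crops included, one or two more only if the job needs it, and the job is handed in when it is done.

```bash
mkdir -p pics
python3 - <<'E'
from cell import status, imaging, bot
import cv2
o=status.get_obs();print({k:(v if not hasattr(v,'tolist') else v.tolist()) for k,v in o.items()}, bot.finger_overhang)
for n in ("scene","top"):
    c=imaging.read_camera(n);cv2.imwrite(f"pics/{n}0.png",c["img"][:,:,::-1])
    print(n,c["intrinsics"],c["distortion"],c["world_from_camera"])
E
```

```text
{'t': 0.0, 'joint_pos': [1.0146087281616507, 0.2771510243984307, -0.027897635660641813, 1.2680199374780694, 1.0429029743398136e-05, 1.4674010352131714], 'joint_velocities': [-0.000526159052170415, -0.0015342256977069703, 0.000830334828571506, -0.0012977204879158722, -0.0003705903016261254, -4.12802280996592e-05], 'tau': [-0.00041972475628426764, -44.55116271972656, 29.520070552825928, 0.016404734342359006, 1.0237095011689235e-05, -1.665710556153499e-05], 'eef_pos': [0.2729802294027547, 0.561297497976611, 0.20834069253676554], 'orientation': [-3.139333594329291, -0.00024489681521000506, 2.6888000580711497], 'force': [0.49797312930299514, 0.4404517561149106, 1.2898884467338247], 'wrist_torque': [-0.015886488566333744, 0.010029549145181681, 0.02630773845222774], 'gripper_width': 0.9986919060115479} 0.011
scene [[478.54313938   0.         320.46832336]
 [  0.         478.54313938 240.57494715]
 [  0.           0.           1.        ]] [-0.01672492  0.          0.          0.          0.        ] [[-0.64966305  0.40062623 -0.6460933   1.08678914]
 [ 0.75997969  0.32078523 -0.56526782  0.55525975]
 [-0.01920393 -0.8582514  -0.51287011  0.6083893 ]
 [ 0.          0.          0.          1.        ]]
top [[476.02180977   0.         308.32464482]
 [  0.         476.02180977 242.96882303]
 [  0.           0.           1.        ]] [-0.10995954  0.          0.          0.          0.        ] [[-0.01658796 -0.99496398  0.09885095  0.39837921]
 [-0.99986163  0.01638284 -0.0028864   0.05272752]
 [ 0.0012524  -0.09888515 -0.99509806  1.21183232]
 [ 0.          0.          0.          1.        ]]
```

View pics/scene0.png

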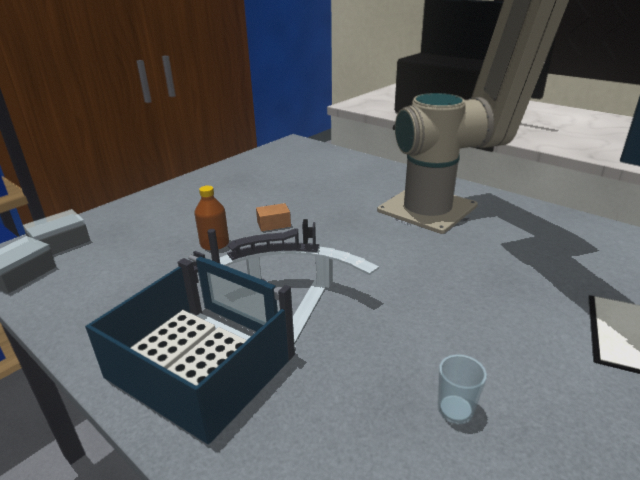

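View pics/top0.png

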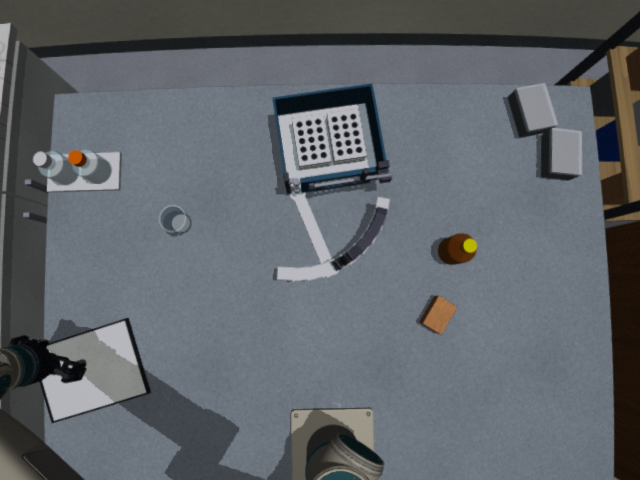

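Run:
```python
import cv2
a=cv2.imread("pics/top0.png")[160:290,265:405];cv2.imwrite("pics/c1.png",cv2.resize(a,None,fx=4.5,fy=4.5,interpolation=cv2.INTER_CUBIC))
a=cv2.imread("pics/scene0.png")[200:370,170:390];cv2.imwrite("pics/c2.png",cv2.resize(a,None,fx=3.5,fy=3.5,interpolation=cv2.INTER_CUBIC))
```

```text
(no output)
```

View pics/c1.png

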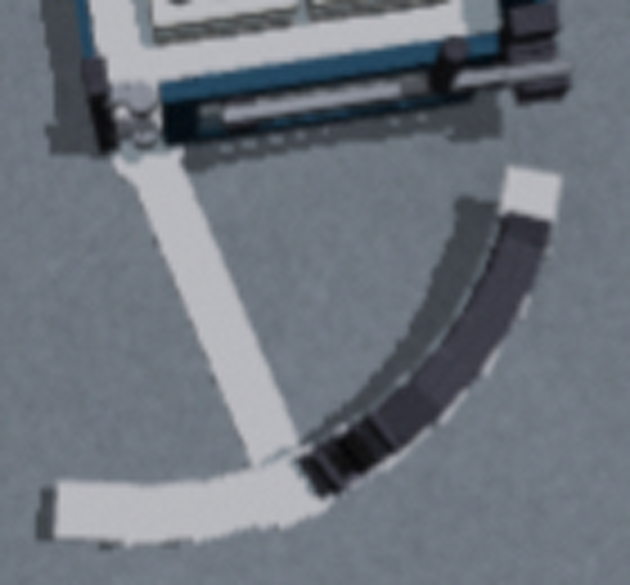

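View pics/c2.png

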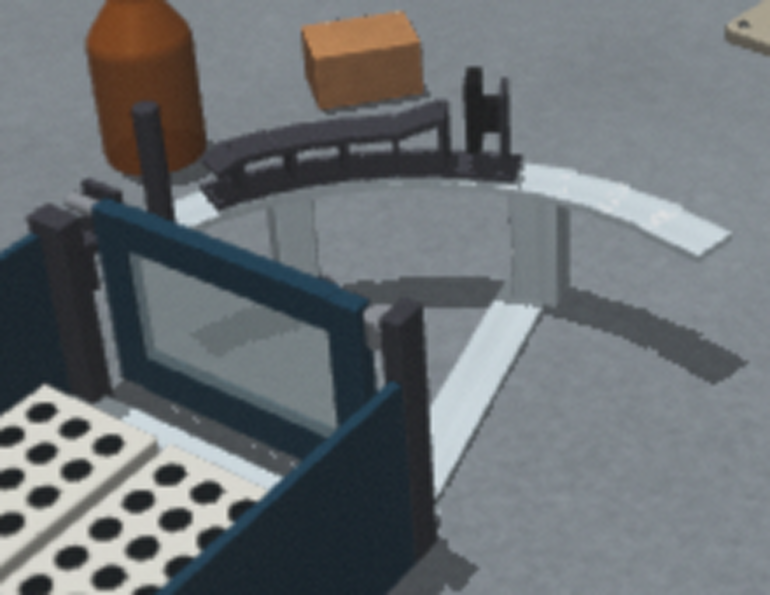

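The scene view shows the bay with the gate shut, the lift post top at about (212,231), and the hold-open catch. The top view shows the hinge near (296,186), the post top near (366,171), the bar end near (391,177), and the notch just past the ramp at about (343,261). The bystanders stand clear of the swing.

```bash
cat > geo.py <<'E'
from cell import status, imaging, bot
import numpy as np, cv2
def ray(c,uv):
    p=cv2.undistortPoints(np.array([[uv]],float),c["intrinsics"],np.array(c["distortion"]))[0,0]
    T=np.array(c["world_from_camera"]);return T[:3,3],T[:3,:3]@np.array([p[0],p[1],1])
def atz(c,uv,z):
    o,d=ray(c,uv);return o+d*(z-o[2])/d[2]
def proj(c,P):
    T=np.linalg.inv(np.array(c["world_from_camera"]))
    return cv2.projectPoints(np.array(P,float).reshape(-1,3),cv2.Rodrigues(T[:3,:3])[0],T[:3,3],c["intrinsics"],np.array(c["distortion"]))[0][:,0]
E
python3 - <<'E'
from geo import *
s=imaging.read_camera("scene");t=imaging.read_camera("top")
T=lambda u,v:(265+u/4.5,160+v/4.5); S=lambda u,v:(170+u/3.5,200+v/3.5)
np.set_printoptions(precision=4,suppress=True)
print("post top T",atz(t,T(456,45),.195),"S",atz(s,S(147,106),.195))
print("hinge T",atz(t,T(138,100),.135))
print("hinge lower T",atz(t,T(140,125),.115))
print("pin end T",atz(t,T(570,78),.115))
print("bar pt T",atz(t,T(215,115),.115), atz(t,T(420,88),.125))
print("gate top ends T",atz(t,T(165,92),.135),atz(t,T(500,45),.135))
print("gate top S",atz(s,S(97,203),.135),atz(s,S(367,303),.135))
print("notch T",atz(t,T(352,452),.115), "arm ends",atz(t,T(140,165),.0),atz(t,T(275,455),.0))
print("buffer top S", atz(s,S(475,70),.15), "lip top",atz(s,S(447,105),.12))
print("bystanders", atz(t,(460,249),.1),atz(t,(174,222),.0))
E
```

```text
post top T [ 0.6578 -0.0799  0.195 ] S [ 0.6588 -0.0729  0.195 ]
hinge T [0.6466 0.0765 0.135 ]
hinge lower T [0.6379 0.076  0.115 ]
pin end T [ 0.6598 -0.1498  0.115 ]
bar pt T [0.6426 0.0368 0.115 ] [ 0.6531 -0.0695  0.125 ]
gate top ends T [0.6506 0.0626 0.135 ] [ 0.6729 -0.1105  0.135 ]
gate top S [ 0.6789 -0.1021  0.135 ] [0.6516 0.0712 0.135 ]
notch T [ 0.4655 -0.0303  0.115 ] arm ends [0.6396 0.0788 0.    ] [0.4715 0.0046 0.    ]
buffer top S [ 0.4665 -0.0257  0.15  ] lip top [ 0.4686 -0.0476  0.12  ]
bystanders [ 0.4885 -0.31    0.1   ] [0.5791 0.3965 0.    ]
```

Run:
```python
from geo import *
s=imaging.read_camera("scene");t=imaging.read_camera("top")
np.set_printoptions(precision=4,suppress=True)
A=[atz(t,p,.115) for p in((273,98),(372,85))];print("rim",A,np.linalg.norm(A[1]-A[0]))
from scipy.optimize import least_squares
T=lambda u,v:(265+u/4.5,160+v/4.5); S=lambda u,v:(170+u/3.5,200+v/3.5)
# gate-frame feature list (r along gate, out, z)
F=[(t,T(456,47),(.155,.014,.195)),(s,S(147,106),(.155,.014,.195)),(t,T(570,78),(.228,.014,.115)),(s,S(372,325),(0.,0.,.130))][:3]
def P(x,q): 
    u=np.array([np.sin(x[2]),-np.cos(x[2])]);n=np.array([-np.cos(x[2]),-np.sin(x[2])])
    return [*(x[:2]+q[0]*u+q[1]*n),q[2]]
def res(x):
    r=[(proj(c,P(x,q))[0]-uv) for c,uv,q in F]
    a=np.arctan2(A[1][0]-A[0][0],A[0][1]-A[1][1]); return np.r_[np.ravel(r),(x[2]-a)*150]
o=least_squares(res,[.65,.078,.12]);print(o.x,res(o.x),"post",P(o.x,(.155,.014,.178)))
x=o.x
out=cv2.cvtColor(t["img"],cv2.COLOR_RGB2BGR)
Z=6
def crop(c,x0,y0,w,h,pts):
    im=cv2.resize(c["img"][y0:y0+h,x0:x0+w,::-1],None,fx=Z,fy=Z,interpolation=cv2.INTER_CUBIC).copy()
    for q in pts:
        p=(proj(c,P(x,q))[0]-(x0,y0)+.5)*Z;cv2.drawMarker(im,(int(p[0]),int(p[1])),(0,0,255),cv2.MARKER_CROSS,12,1)
    return im
pts=[(.155,.014,.195),(.155,.014,.125),(.228,.014,.115),(.187,.006,.135),(.187,-.006,.135),(0,0,.135),(.05,.014,.115)]
a=crop(t,284,160,112,44,pts);b=crop(s,180,215,112,54,pts)
cv2.imwrite("pics/c3.png",np.vstack([a,b]))
```

```text
rim [array([0.8605, 0.129 , 0.115 ]), array([ 0.8907, -0.1117,  0.115 ])] 0.2425460853594226
[0.6499 0.0776 0.1225] [-0.8615  0.8362 -0.0783 -1.7119  0.157  -1.6887 -0.3316] post [np.float64(0.6549860560717827), np.float64(-0.07789940764764504), 0.178]
```

View pics/c3.png

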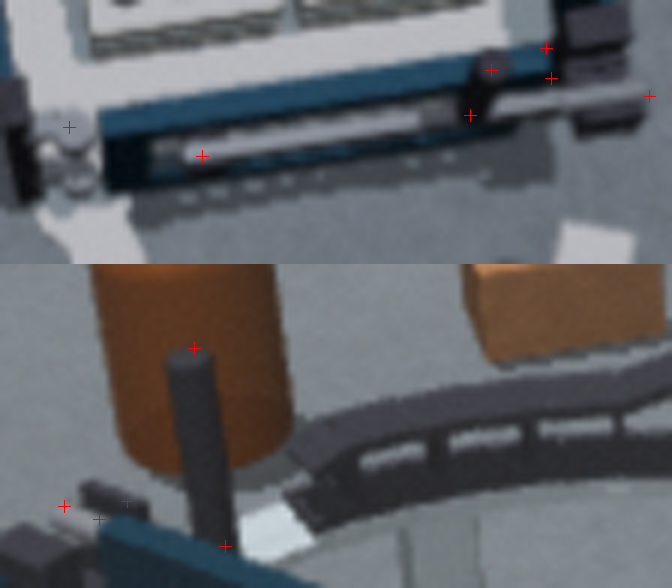

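Overlay: the fit agrees within 1–2 px. The post cap is about 3 mm further in +x than the fit, so I'll use post ≈ (0.657, -0.078) and yaw ≈ 0.12. Next I fly over it at height.

```bash
python3 -m pendant '[[[0,0,-0.045],[0,0,0],-1],[[-0.045,-0.029,0],[0,0,0],-1],[[-0.045,-0.029,0],[0,0,0],-1],[[-0.045,-0.029,0],[0,0,0],-1],[[-0.045,-0.029,0],[0,0,0],-1],[[-0.045,-0.029,0],[0,0,0],-1],[[-0.045,-0.029,0],[0,0,0],-1],[[-0.045,-0.029,0],[0,0,0],-1],[[-0.045,-0.029,0],[0,0,0],-1],[[-0.045,-0.029,0],[0,0,0],-1]]' 20
python3 -m pendant '[[[-0.045,-0.029,0],[0,0,0],-1],[[-0.045,-0.029,0],[0,0,0],-1],[[-0.045,-0.029,0],[0,0,0],-1],[[-0.045,-0.029,0],[0,0,0],-1],[[0,0,0],[0,0,9.5],-1],[[0,0,0],[0,0,9.5],-1],[[0,0,0],[0,0,9.5],-1],[[0,0,0],[0,0,9.5],-1],[[0,0,0],[0,0,9.5],-1],[[0,0,0],[0,0,9.5],-1]]'
python3 -m pendant '[[[0,0,0],[0,0,0],-1],[[0,0,0],[0,0,0],-1]]'
```

```text
t: 1.55
eef_pos: [0.5242, 0.1485, 0.2547]
orientation: [3.141, 0.0, 2.689]
force: [0.6, -0.7, -0.0]
gripper_width: 1.002
t: 2.8
eef_pos: [0.6344, -0.0329, 0.2544]
orientation: [-3.141, -0.0, 1.688]
force: [0.3, -0.5, -0.2]
gripper_width: 1.001
t: 3.05
eef_pos: [0.6345, -0.0329, 0.2545]
orientation: [-3.141, -0.0, 1.696]
force: [0.7, -0.3, -0.4]
gripper_width: 0.998
```

```bash
python3 -m pendant '[[[-0.0475,0.0167,0],[0,0,0],-1],[[0,0,0],[0,0,0],-1],[[0,0,0.042],[0,0,0],-1],[[0,0,0.0425],[0,0,0],-1],[[0,0,0],[0,0,0],-1],[[0,0,0],[0,0,0],0.2],[[0,0,0],[0,0,0],0.2],[[0,0,0],[0,0,0],0.2],[[0,0,0],[0,0,0],0.2]]' 20
python3 - <<'E'
from geo import *
ims=[]
for n,(x0,y0) in (("scene",(160,170)),("top",(310,110))):
    c=imaging.read_camera(n);ims.append(cv2.resize(c["img"][y0:y0+110,x0:x0+130,::-1],None,fx=5,fy=5,interpolation=cv2.INTER_CUBIC)[:, :])
cv2.imwrite("pics/c4.png",cv2.resize(np.hstack(ims),None,fx=.6,fy=.6))
E
```

```text
t: 4.18
eef_pos: [0.6575, -0.0781, 0.1711]
orientation: [3.14, 0.001, 1.694]
force: [0.8, -0.4, 0.1]
gripper_width: 0.4
```

View pics/c4.png

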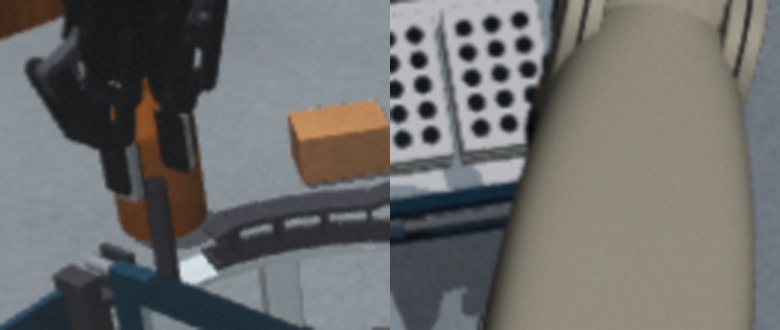

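Run:
```python
from geo import *
c=imaging.read_camera("scene")
o=status.get_obs();e=np.array(o["eef_pos"]);y=np.array([.992,.125,0])
for dz in(-.011,0,.019): 
  for k in(-.017,0,.017): print(dz,k,(proj(c,[e+k*y+[0,0,dz]])[0]-(160,170))*3)
print("post top as expected",(proj(c,[[.657,-.078,.195]])[0]-(160,170))*3)
```

```text
-0.011 -0.017 [180.52342321 216.14460783]
-0.011 0 [160.8786042  228.52620779]
-0.011 0.017 [140.68445916 241.25573582]
0 -0.017 [178.23407354 200.64939892]
0 0 [158.42797026 212.89576655]
0 0.017 [138.06425256 225.48874992]
0.019 -0.017 [174.21232303 173.40887751]
0.019 0 [154.12184756 185.41042858]
0.019 0.017 [133.45901918 197.75596112]
post top as expected [152.94833459 176.97982899]
```

Run:
```python
from geo import *
c=imaging.read_camera("scene")
im=cv2.resize(c["img"][165:265,160:260,::-1],None,fx=6,fy=6,interpolation=cv2.INTER_CUBIC)
o=status.get_obs();e=np.array(o["eef_pos"]);y=np.array([.992,.125,0])
for k in(-.017,0,.017):
  p=(proj(c,[e+k*y+[0,0,-.011]])[0]-(160,165)+.5)*6;cv2.drawMarker(im,(int(p[0]),int(p[1])),(0,0,255),0,14,1)
cv2.imwrite("pics/c5.png",im);print(e,o["gripper_width"])
```

```text
[ 0.65698114 -0.07802599  0.17012215] 0.39859230599403644
```

View pics/c5.png

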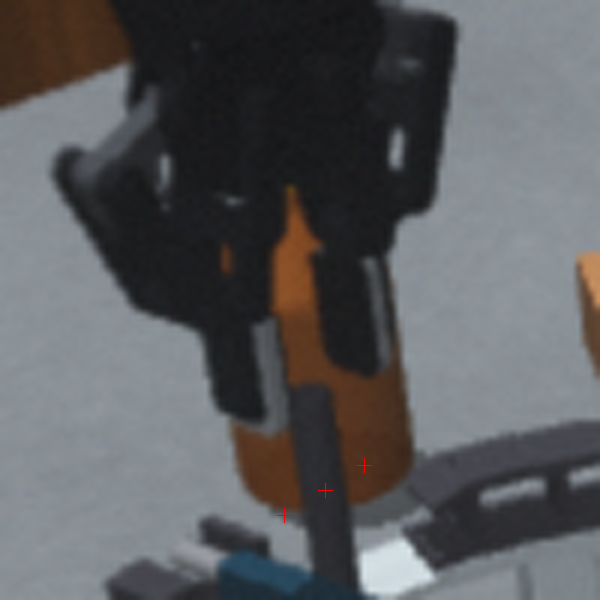

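Run:
```python
from geo import *
t=imaging.read_camera("top");c=imaging.read_camera("scene")
y=np.array([.437,.899,0])
for z in(.16,.199,.24,.28):
  print(z,[proj(t,[np.array([.273,.5613,z])+k*y])[0].round(0) for k in(-.043,0,.043)])
print(np.array(status.get_obs()["joint_pos"]))
print(proj(c,[[0,0,0],[.1,-.09,0],[.1,.09,0]]).round(0), proj(t,[[.1,.1,0],[.1,-.1,0]]).round(0))
```

```text
0.16 [array([ 98., 357.]), array([ 82., 349.]), array([ 66., 340.])]
0.199 [array([ 91., 360.]), array([ 74., 351.]), array([ 57., 342.])]
0.24 [array([ 82., 362.]), array([ 64., 353.]), array([ 47., 344.])]
0.28 [array([ 73., 365.]), array([ 55., 356.]), array([ 37., 346.])]
[-2.15886645e-01  3.61836279e-01  5.90849801e-03  1.21504262e+00
  1.83475075e-06  1.23182065e+00]
[[427. 208.]
 [380. 211.]
 [438. 232.]] [[291. 410.]
 [370. 408.]]
```

The seen fingertips sit about 15 px above where the reported TCP projects, level with the post top. The calibration is sound, since the base plate and post project correctly. Descending 18 mm is safe under either reading, so I'll do that and look again.

```bash
python3 -m pendant '[[[0,0,0.006],[0,0,0],0.2],[[0,0,0.006],[0,0,0],0.2],[[0,0,0.006],[0,0,0],0.2],[[0,0,0],[0,0,0],0.2]]' 20
python3 - <<'E'
from geo import *
c=imaging.read_camera("scene");t=imaging.read_camera("top")
im=cv2.resize(c["img"][165:265,160:260,::-1],None,fx=6,fy=6,interpolation=cv2.INTER_CUBIC)
o=status.get_obs();e=np.array(o["eef_pos"]);y=np.array([.992,.125,0])
for z in (-.011,.02,.03):
 for k in(-.017,0,.017):
  p=(proj(c,[e+k*y+[0,0,z]])[0]-(160,165)+.5)*6;cv2.drawMarker(im,(int(p[0]),int(p[1])),(0,0,255),0,12,1)
cv2.imwrite("pics/c6.png",im);print(e,o["force"])
E
```

```text
t: 4.97
eef_pos: [0.6562, -0.0779, 0.1508]
orientation: [-3.14, -0.001, 1.694]
force: [-0.0, -0.1, -0.1]
gripper_width: 0.397
[ 0.65688763 -0.07800996  0.15183292] [-0.65544569  0.37484096  0.7108089 ]
```

View pics/c6.png

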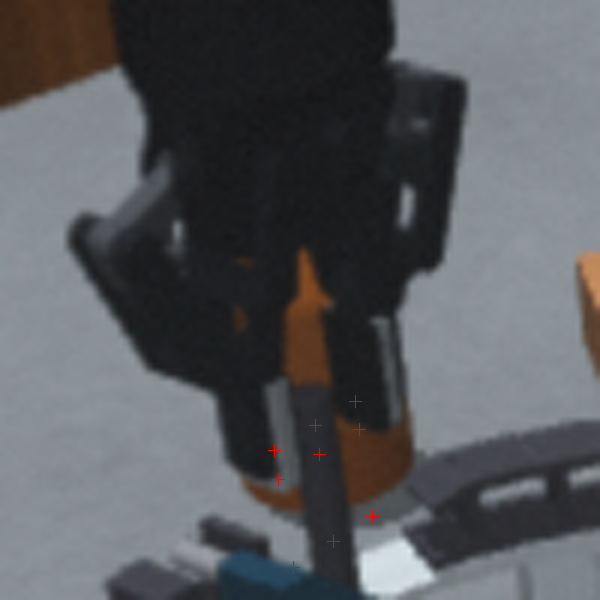

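In this picture the post axis runs midway between the fingers, with the tips near (273,460) and (363,421). That puts the tips well below the post top at (315,385). Next I narrow the gap to about 17 mm, then close, watching width and force.

```bash
python3 -m pendant '[[[0,0,0],[0,0,0],0.5],[[0,0,0],[0,0,0],0.6],[[0,0,0],[0,0,0],0.6]]' 20
python3 -m pendant '[[[0,0,0],[0,0,0],0.75],[[0,0,0],[0,0,0],0.75]]' 20
```

```text
t: 5.45
eef_pos: [0.6571, -0.078, 0.1522]
orientation: [3.141, 0.0, 1.694]
force: [-0.5, 0.2, -0.2]
gripper_width: 0.204
t: 5.7
eef_pos: [0.6572, -0.078, 0.1523]
orientation: [3.141, 0.0, 1.694]
force: [0.7, 0.6, 1.3]
gripper_width: 0.153
```

```bash
python3 -m pendant '[[[0,0,0],[0,0,0],1],[[0,0,0],[0,0,0],1],[[0,0,0],[0,0,0],1]]' 30
```

```text
t: 6.08
eef_pos: [0.6572, -0.078, 0.1523]
orientation: [3.141, 0.0, 1.694]
force: [-0.6, 0.7, 2.2]
gripper_width: 0.147
```

```bash
python3 -m pendant '[[[0.0031,0,-0.0044],[0,0,0],1],[[0.0033,0,-0.0043],[0,0,0],1],[[0.0034,0,-0.0041],[0,0,0],1],[[0.0036,0,-0.004],[0,0,0],1],[[0,0,0],[0,0,0],1],[[0,0,0],[0,0,0],1]]' 30
python3 - <<'E'
from geo import *
c=imaging.read_camera("scene")
im=cv2.resize(c["img"][190:300,160:280,::-1],None,fx=6,fy=5.4,interpolation=cv2.INTER_CUBIC)
cv2.imwrite("pics/c7.png",im)
E
```

```text
t: 6.82
eef_pos: [0.6549, -0.0641, 0.1683]
orientation: [-3.141, -0.001, 1.694]
force: [-0.8, 1.1, -3.9]
gripper_width: 0.15
```

View pics/c7.png

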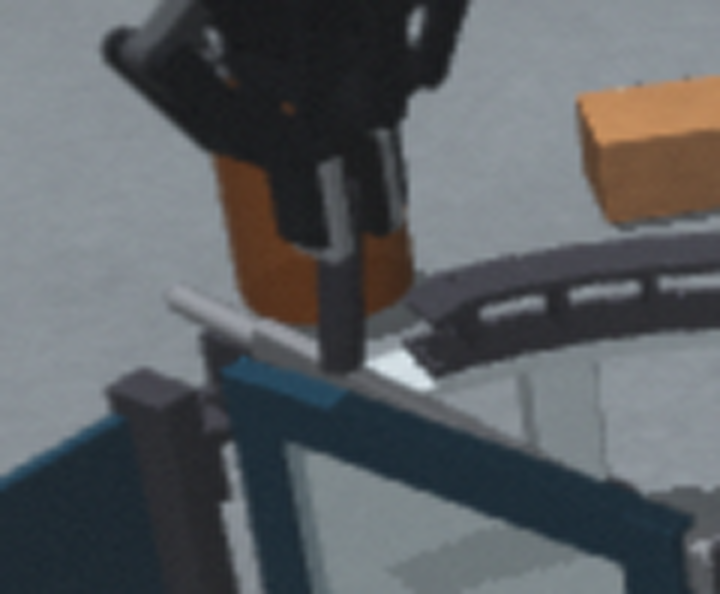

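The bar is lifted: its pin end at about (180,295) stands clear above the catch at (215,350). Next I swing 15° outward, first slowly.

```bash
python3 -m pendant '[[[0.0004,-0.0037,0],[0,0,1.5],1],[[0.0004,-0.0037,0],[0,0,1.5],1]]' 30
python3 -m pendant '[[[0.0009,-0.0074,0],[0,0,3],1],[[0.0009,-0.0074,0],[0,0,3],1],[[0.0009,-0.0074,0],[0,0,3],1],[[0.0009,-0.0074,0],[0,0,3],1],[[0,0,0],[0,0,0],1],[[0,0,0],[0,0,0],1]]' 30
```

```text
t: 7.12
eef_pos: [0.6474, -0.0642, 0.1683]
orientation: [-3.141, -0.001, 1.64]
force: [1.2, 3.0, -5.7]
gripper_width: 0.149
t: 7.88
eef_pos: [0.6181, -0.0603, 0.1684]
orientation: [-3.141, -0.001, 1.433]
force: [0.9, 4.5, -7.4]
gripper_width: 0.153
```

```bash
python3 -m pendant '[[[-0.0036,0,0.004],[0,0,0],1],[[-0.0034,0,0.0041],[0,0,0],1],[[-0.0033,0,0.0043],[0,0,0],1],[[-0.0031,0,0.0044],[0,0,0],1],[[0,0,0],[0,0,0],1],[[0,0,0],[0,0,0],1]]' 30
python3 -m pendant '[[[0,0,0],[0,0,0],0.58],[[0,0,0],[0,0,0],0.58],[[0,0,0],[0,0,0],0.58]]' 20
```

```text
t: 8.62
eef_pos: [0.6176, -0.0752, 0.1533]
orientation: [3.139, 0.002, 1.432]
force: [0.8, -0.3, 3.5]
gripper_width: 0.145
t: 9.0
eef_pos: [0.6162, -0.0742, 0.1517]
orientation: [-3.141, 0.0, 1.432]
force: [-0.5, 0.1, 0.5]
gripper_width: 0.209
```

```bash
python3 -m pendant '[[[0.0006,-0.0054,0],[0,0,2],0.58],[[0.0006,-0.0054,0],[0,0,2],0.58],[[0.0006,-0.0054,0],[0,0,2],0.58],[[0.0006,-0.0054,0],[0,0,2],0.58],[[0.0006,-0.0054,0],[0,0,2],0.58]]'
python3 -m pendant '[[[0.0006,-0.0054,0],[0,0,2],0.58],[[0.0006,-0.0054,0],[0,0,2],0.58],[[0.0006,-0.0054,0],[0,0,2],0.58],[[0.0006,-0.0054,0],[0,0,2],0.58],[[0.0006,-0.0054,0],[0,0,2],0.58]]'
```

```text
t: 9.62
eef_pos: [0.5933, -0.0659, 0.1534]
orientation: [3.135, -0.001, 1.255]
force: [5.8, -0.4, 1.7]
gripper_width: 0.211
t: 10.25
eef_pos: [0.5664, -0.0529, 0.1521]
orientation: [3.141, 0.001, 1.081]
force: [2.0, -0.7, 1.4]
gripper_width: 0.213
```

```bash
python3 -m pendant '[[[0.0006,-0.0054,0],[0,0,2],0.58],[[0.0006,-0.0054,0],[0,0,2],0.58],[[0.0006,-0.0054,0],[0,0,2],0.58],[[0.0006,-0.0054,0],[0,0,2],0.58],[[0.0006,-0.0054,0],[0,0,2],0.58]]'
python3 -m pendant '[[[0.0003,-0.0027,0],[0,0,1],0.58],[[0.0003,-0.0027,0],[0,0,1],0.58],[[0.0003,-0.0027,0],[0,0,1],0.58]]'
python3 -m pendant '[[[0.0003,-0.0027,0],[0,0,1],0.58],[[0.0003,-0.0027,0],[0,0,1],0.58],[[0.0003,-0.0027,0],[0,0,1],0.58]]'
```

```text
t: 10.88
eef_pos: [0.545, -0.0362, 0.152]
orientation: [3.141, 0.001, 0.906]
force: [2.7, -1.2, 1.0]
gripper_width: 0.212
t: 11.25
eef_pos: [0.5393, -0.0302, 0.1518]
orientation: [-3.141, 0.001, 0.855]
force: [1.1, -1.5, -0.2]
gripper_width: 0.207
t: 11.62
eef_pos: [0.5342, -0.0241, 0.1519]
orientation: [3.141, 0.0, 0.803]
force: [2.0, -2.6, -0.4]
gripper_width: 0.209
```

```bash
python3 -m pendant '[[[0.0003,-0.0027,0],[0,0,1],0.58],[[0.0003,-0.0027,0],[0,0,1],0.58]]'
python3 -m pendant '[[[0.0003,-0.0027,0],[0,0,1],0.58],[[0.0003,-0.0027,0],[0,0,1],0.58]]'
python3 -m pendant '[[[0.0003,-0.0027,0],[0,0,1],0.58],[[0.0003,-0.0027,0],[0,0,1],0.58]]'
```

```text
t: 11.88
eef_pos: [0.5325, -0.0205, 0.1529]
orientation: [3.138, -0.001, 0.768]
force: [4.0, -3.9, 1.8]
gripper_width: 0.21
t: 12.12
eef_pos: [0.5303, -0.0165, 0.1535]
orientation: [3.136, -0.003, 0.733]
force: [5.6, -4.5, 1.9]
gripper_width: 0.214
t: 12.38
eef_pos: [0.5275, -0.0122, 0.1537]
orientation: [3.136, -0.003, 0.698]
force: [4.4, -5.1, 2.7]
gripper_width: 0.21
```

```bash
python3 -m pendant '[[[0.0003,-0.0027,0],[0,0,1],0.58],[[0.0003,-0.0027,0],[0,0,1],0.58]]'
python3 -m pendant '[[[0.0003,-0.0027,0],[0,0,1],0.58]]'
python3 -m pendant '[[[0.00015,-0.00135,0],[0,0,0.5],0.58]]'
python3 -m pendant '[[[0.00015,-0.00135,0],[0,0,0.5],0.58]]'
```

```text
t: 12.62
eef_pos: [0.525, -0.0082, 0.1539]
orientation: [3.134, -0.003, 0.662]
force: [6.7, -6.3, 2.5]
gripper_width: 0.212
t: 12.75
eef_pos: [0.5222, -0.0048, 0.1535]
orientation: [3.138, -0.003, 0.645]
force: [1.1, -0.3, 0.2]
gripper_width: 0.211
t: 12.88
eef_pos: [0.5182, -0.0022, 0.1517]
orientation: [-3.139, 0.001, 0.638]
force: [-0.2, -0.6, -0.1]
gripper_width: 0.208
t: 13.0
eef_pos: [0.5173, -0.0013, 0.1512]
orientation: [-3.139, 0.002, 0.629]
force: [0.1, -0.3, 0.8]
gripper_width: 0.208
```

```bash
python3 -m pendant '[[[0.00015,-0.00135,0],[0,0,0.5],0.58],[[0,0,0],[0,0,0],0.58]]'
python3 -m pendant '[[[0.00015,-0.00135,0],[0,0,0.5],0.58],[[0,0,0],[0,0,0],0.58]]'
python3 -m pendant '[[[0.00015,-0.00135,0],[0,0,0.5],0.58],[[0,0,0],[0,0,0],0.58]]'
```

```text
t: 13.25
eef_pos: [0.5178, -0.0007, 0.1518]
orientation: [-3.141, 0.0, 0.621]
force: [0.6, -1.2, -0.0]
gripper_width: 0.21
t: 13.5
eef_pos: [0.5177, -0.0001, 0.1521]
orientation: [3.14, 0.0, 0.611]
force: [1.7, -3.1, -1.5]
gripper_width: 0.208
t: 13.75
eef_pos: [0.5175, 0.0005, 0.1521]
orientation: [3.139, 0.0, 0.602]
force: [2.0, -5.8, -2.1]
gripper_width: 0.212
```

Run:
```python
from geo import *
c=imaging.read_camera("scene")
im=cv2.resize(c["img"][180:300,210:350,::-1],None,fx=5.5,fy=5,interpolation=cv2.INTER_CUBIC)
cv2.imwrite("pics/c8.png",im)
```

```text
(no output)
```

View pics/c8.png

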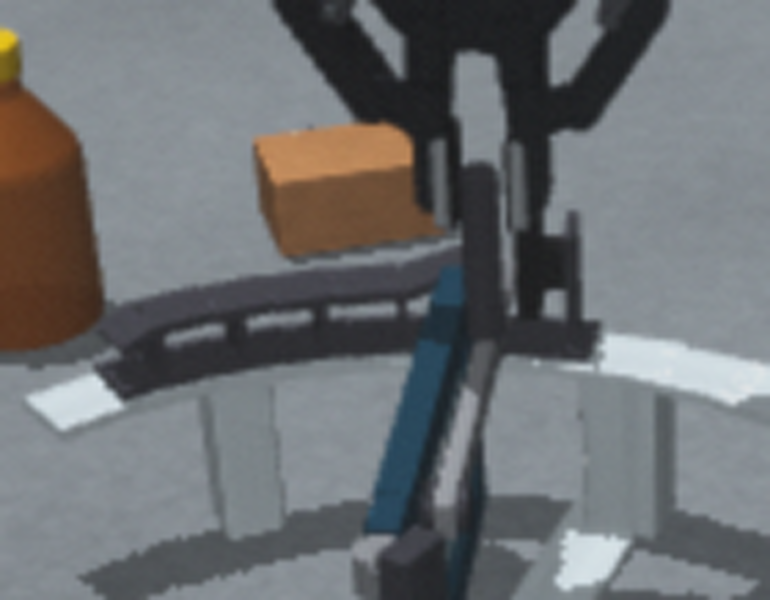

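Run:
```python
from geo import *
c=imaging.read_camera("scene")
H=np.array([.651,.0776]);th=.122
for a in(1.06,1.08,1.10):
  A=th-a;u=np.array([np.sin(A),-np.cos(A)]);n=np.array([-np.cos(A),-np.sin(A)])
  for b in(0,.06,.09,.12):
    out=[]
    for (r,z) in((.105,.08),(.105,.012)):
      rr=.05+r*np.cos(b)-z*np.sin(b);zz=.115+z*np.cos(b)+r*np.sin(b)
      out.append(((proj(c,[[*(H+rr*u+.014*n),zz]])[0]-(210,180)+.5)*(5.5,5)).round(0))
    print(a,b,out)
```

```text
1.06 0 [array([474., 166.]), array([483., 321.])]
1.06 0.06 [array([471., 157.]), array([481., 309.])]
1.06 0.09 [array([470., 153.]), array([481., 302.])]
1.06 0.12 [array([468., 150.]), array([480., 296.])]
1.08 0 [array([483., 166.]), array([491., 322.])]
1.08 0.06 [array([480., 158.]), array([490., 309.])]
1.08 0.09 [array([478., 154.]), array([489., 303.])]
1.08 0.12 [array([477., 150.]), array([489., 297.])]
1.1 0 [array([492., 167.]), array([500., 322.])]
1.1 0.06 [array([489., 158.]), array([499., 310.])]
1.1 0.09 [array([487., 155.]), array([498., 304.])]
1.1 0.12 [array([485., 151.]), array([497., 298.])]
```

The post top is at about (481,167) against a prediction of (483,166) for a level bar at gate angle ≈1.08. So the pin has dropped and touches the buffer (about 6 N at the post). Now I back off and test the hook by pulling gently towards shut.

```bash
python3 -m pendant '[[[-0.0003,0.0027,0],[0,0,-1],0.58],[[0,0,0],[0,0,0],0.58]]'
python3 -m pendant '[[[-0.0003,0.0027,0],[0,0,-1],0.58],[[0,0,0],[0,0,0],0.58]]'
python3 -m pendant '[[[-0.00015,0.00135,0],[0,0,-0.5],0.58],[[0,0,0],[0,0,0],0.58]]'
python3 -m pendant '[[[-0.00015,0.00135,0],[0,0,-0.5],0.58],[[0,0,0],[0,0,0],0.58]]'
```

```text
t: 14.1
eef_pos: [0.518, -0.0005, 0.1521]
orientation: [-3.141, -0.0, 0.621]
force: [0.1, -1.7, 0.8]
gripper_width: 0.21
t: 14.35
eef_pos: [0.5191, -0.0028, 0.1519]
orientation: [-3.14, -0.0, 0.638]
force: [-0.0, -0.5, 0.7]
gripper_width: 0.211
t: 14.6
eef_pos: [0.52, -0.0043, 0.152]
orientation: [-3.141, -0.0, 0.647]
force: [-0.1, 0.4, 0.9]
gripper_width: 0.21
t: 14.85
eef_pos: [0.5208, -0.0055, 0.152]
orientation: [-3.142, 0.0, 0.656]
force: [-0.5, 0.0, -0.4]
gripper_width: 0.207
```

```bash
python3 -m pendant '[[[-0.00015,0.00135,0],[0,0,-0.5],0.58],[[0,0,0],[0,0,0],0.58]]'
python3 -m pendant '[[[-0.00015,0.00135,0],[0,0,-0.5],0.58],[[0,0,0],[0,0,0],0.58]]'
```

```text
t: 15.1
eef_pos: [0.5208, -0.0057, 0.1519]
orientation: [-3.139, -0.0, 0.665]
force: [-1.9, 4.5, 0.6]
gripper_width: 0.209
t: 15.35
eef_pos: [0.5208, -0.0058, 0.1517]
orientation: [-3.136, -0.001, 0.674]
force: [-3.4, 6.6, 2.5]
gripper_width: 0.212
```

Pulling back 7 N at the post does not move the gate, so it is hooked. Now I centre, open modestly, and rise.

```bash
python3 -m pendant '[[[0.0002,-0.0018,0],[0,0,0.7],0.58],[[0.0002,-0.0018,0],[0,0,0.7],0.58],[[0,0,0],[0,0,0],0.58]]'
python3 -m pendant '[[[0,0,0],[0,0,0],0.2],[[0,0,0],[0,0,0],0.2],[[0,0,0],[0,0,0],0.2],[[0,0,-0.02],[0,0,0],0.2],[[0,0,-0.03],[0,0,0],0.2],[[0,0,-0.04],[0,0,0],0.2],[[0,0,-0.04],[0,0,0],0.2]]'
python3 -m pendant '[[[0.05,0,0],[0,0,0],0.2],[[0.05,0,0],[0,0,0],0.2],[[0.05,0,0],[0,0,0],0.2],[[0.05,0,0],[0,0,0],0.2],[[0,0,0],[0,0,0],0.2]]'
python3 - <<'E'
from geo import *
a=imaging.read_camera("scene")["img"][180:300,210:350,::-1];b=imaging.read_camera("top")["img"][160:290,265:405,::-1]
im=np.hstack([cv2.resize(a,(420,390),interpolation=2),cv2.resize(b,(380,390),interpolation=2)]);cv2.imwrite("pics/c9.png",im)
E
```

```text
t: 15.72
eef_pos: [0.5208, -0.0053, 0.1522]
orientation: [3.14, -0.0, 0.648]
force: [0.5, -0.0, -0.0]
gripper_width: 0.206
t: 16.6
eef_pos: [0.52, -0.0048, 0.283]
orientation: [-3.141, 0.0, 0.649]
force: [1.3, 0.2, -0.6]
gripper_width: 0.4
t: 17.23
eef_pos: [0.6815, 0.1179, 0.2799]
orientation: [-3.141, 0.001, 0.651]
force: [-0.5, -0.5, 0.3]
gripper_width: 0.399
```

View pics/c9.png

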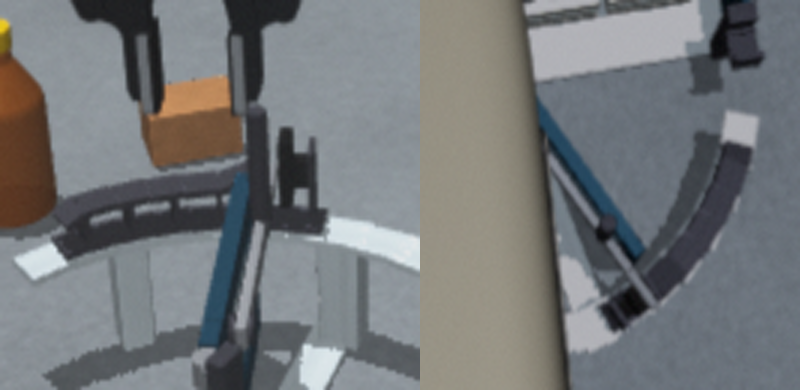

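The picture shows the gate open with the bar level and its pin end seated right beside the buffer (top half, about (640,297)). The fingers are clear and the bystanders undisturbed. I'll hand in.

```bash
python3 -c "
from cell import bot,status
print(status.get_obs()['joint_velocities']); print(bot.close_job())"
```

```text
[-0.01458645 -0.03287271 -0.02058831  0.00168775  0.00057624  0.00112426]
the job is handed in; nothing more can be done
None
```

The gate is hooked open at about 1.08 rad, and I handed the job in at about 17 s.

- **Sequence:** I gripped the post and lifted the bar about 0.17 rad, which a picture showed clear of the shut catch. I swung the gate 15° out, lowered the bar, and loosened the fingers. The pin then rode the flat and the ramp, with a peak of about 9.5 N at the post, and eased onto the buffer at about 6 N at the post (roughly 4.5 N at the pin).
- **Last checks:** The resistance fell away just past the ramp, and the post top in the picture matched a level bar. Pulling back towards shut with about 7 N at the post did not move the gate, so the pin is in the notch. After I let go and rose clear, the gate stayed where it was, the gripper touched nothing, and the bystanders in view looked untouched. The beaker was outside the last pictures.
- **Disagreement:** Before the grip, the fingertips in the pictures stood about 30 mm higher than the reported TCP implied. I never explained this. I went about 20 mm lower before gripping, and the gripper stopping at post width confirmed the hold.
- **Not seen directly:** The pin was hidden in the side view, so its seating in the notch rests on the force test and the bar being level. I viewed 11 pictures, one over budget.

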